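# Close and clip a leak-test chamber

## Task

Slide the test chamber's cover fully home against its stop by pushing its grip, then press the four hinged clips down by their studs until each snaps flat over the rail, in opposite-corner order: one, then the one diagonally across from it, then a third, then its opposite. Use gentle, felt pressure, never more than about 25 N on the chamber, and do not disturb the other things on the bench.

Things in the scene. Friction and masses are not known exactly. Their poses are not given: they have to be found in the camera images.
- chamber: Leak-test chamber: blue metal box with two grey rails, fixed to the table, 220 long (x) x 180 (y), rail tops 90 mm high. Origin under its centre, on the table; x from its near end to the cover stop and brass port (sticks out to x = 135) at its far end, y left, z up. Rails along x at |y| 55 to 88 mm; the cover slides between them, flush with their tops.
- cover (a joint): How far the grey cover plate (190 x 107 x 6) still has to slide along the chamber's +x, in m: 0 = fully home against the stop, up to 0.08 = pulled back towards the near end. Sliding friction about 4 N (varies a little); it stays where it is left. The stop is hard.
- cover_grip (a point): Centre of the top edge of the cover's upright black grip, a bar 10 thick (chamber x), 60 long (chamber y), standing 36 above the cover; this point is at chamber z = 0.126 and, with the cover home, at chamber x = y = 0.
- clip_nl_pad (a point): Near left clip, steel bar 26 wide, 48 long, 10 thick: on its top, 34 from its hinge at chamber (-65, 88, 100) mm, axis along x; starts raised 0.25-0.4 rad over the cover, flat: (-65, 54, 100). Here stands a black stud, 16 across, set 1.5-9.5 high. Press it: stiff (3-4 N); from 6 above flat a sprung ball resists (8-12 N in all), near 1.5 it snaps; flat is a hard stop.
- clip_nr_pad (a point): Near right clip, steel bar 26 wide, 48 long, 10 thick: on its top, 34 from its hinge at chamber (-65, -88, 100) mm, axis along x; starts raised 0.25-0.4 rad over the cover, flat: (-65, -54, 100). Here stands a black stud, 16 across, set 1.5-9.5 high. Press it: stiff (3-4 N); from 6 above flat a sprung ball resists (8-12 N in all), near 1.5 it snaps; flat is a hard stop.
- clip_fl_pad (a point): Far left clip, steel bar 26 wide, 48 long, 10 thick: on its top, 34 from its hinge at chamber (65, 88, 100) mm, axis along x; starts raised 0.25-0.4 rad over the cover, flat: (65, 54, 100). Here stands a black stud, 16 across, set 1.5-9.5 high. Press it: stiff (3-4 N); from 6 above flat a sprung ball resists (8-12 N in all), near 1.5 it snaps; flat is a hard stop.
- clip_fr_pad (a point): Far right clip, steel bar 26 wide, 48 long, 10 thick: on its top, 34 from its hinge at chamber (65, -88, 100) mm, axis along x; starts raised 0.25-0.4 rad over the cover, flat: (65, -54, 100). Here stands a black stud, 16 across, set 1.5-9.5 high. Press it: stiff (3-4 N); from 6 above flat a sprung ball resists (8-12 N in all), near 1.5 it snaps; flat is a hard stop.
- detector: Blue gas detector 75 x 45 x 150, a bystander; origin at its underside.
- mug: White mug, a bystander; origin at its underside.
- driver: Screwdriver, a bystander; lies on the table.
- coupling: Brass coupling, 32 across, 40 high, standing by the chamber, a bystander; origin at its underside.
- plug: Steel plug, 36 across, 30 high, standing by the chamber, a bystander; origin at its underside.
- jar: White jar 56 across, 70 high, a bystander; origin at its underside.

How it is judged (in metres and radians):
On the way, in this order (a step that is already met when the one before it is completed fails the run):
1. the cover is fully home with all four clips still raised (value of joint cover below 0.002 m and z of each of clip_nl_pad, clip_nr_pad, clip_fl_pad, clip_fr_pad in the frame of chamber above 0.105 m), for 0.2 s.
2. a first clip is snapped flat, the other three raised (value of joint cover below 0.002 m and ((z of clip_nl_pad in the frame of chamber below 0.101 m and z of each of clip_fr_pad, clip_nr_pad, clip_fl_pad in the frame of chamber above 0.105 m) or (z of clip_fr_pad in the frame of chamber below 0.101 m and z of each of clip_nl_pad, clip_nr_pad, clip_fl_pad in the frame of chamber above 0.105 m) or (z of clip_nr_pad in the frame of chamber below 0.101 m and z of each of clip_fl_pad, clip_nl_pad, clip_fr_pad in the frame of chamber above 0.105 m) or (z of clip_fl_pad in the frame of chamber below 0.101 m and z of each of clip_nr_pad, clip_nl_pad, clip_fr_pad in the frame of chamber above 0.105 m))), for 0.2 s.
3. the diagonally opposite clip is snapped flat too, the other two raised (value of joint cover below 0.002 m and ((z of each of clip_nl_pad, clip_fr_pad in the frame of chamber below 0.101 m and z of each of clip_nr_pad, clip_fl_pad in the frame of chamber above 0.105 m) or (z of each of clip_nr_pad, clip_fl_pad in the frame of chamber below 0.101 m and z of each of clip_nl_pad, clip_fr_pad in the frame of chamber above 0.105 m))), for 0.2 s.
4. a third clip is snapped flat, the last still raised (value of joint cover below 0.002 m and ((z of each of clip_nl_pad, clip_fr_pad, clip_nr_pad in the frame of chamber below 0.101 m and z of clip_fl_pad in the frame of chamber above 0.105 m) or (z of each of clip_nl_pad, clip_fr_pad, clip_fl_pad in the frame of chamber below 0.101 m and z of clip_nr_pad in the frame of chamber above 0.105 m) or (z of each of clip_nr_pad, clip_fl_pad, clip_nl_pad in the frame of chamber below 0.101 m and z of clip_fr_pad in the frame of chamber above 0.105 m) or (z of each of clip_nr_pad, clip_fl_pad, clip_fr_pad in the frame of chamber below 0.101 m and z of clip_nl_pad in the frame of chamber above 0.105 m))), for 0.2 s.
5. the fourth clip is snapped flat (value of joint cover below 0.002 m and z of each of clip_nl_pad, clip_nr_pad, clip_fl_pad, clip_fr_pad in the frame of chamber below 0.101 m), for 0.2 s.
At the end, for the whole second after the job is handed in: The cover is within 2 mm of its stop and all four clips are snapped flat (pad points within 1 mm of the flat height) (all of step 5); the robot touches nothing.
It fails at once if the robot presses on the chamber, its cover or its clips with more than 26 N (contact force between any of the fingers, the arm and chamber above 26 N).
It fails at once if a clip is snapped before the cover is home (value of joint cover above 0.004 m and z of any of clip_nl_pad, clip_nr_pad, clip_fl_pad, clip_fr_pad in the frame of chamber below 0.101 m).
It fails at once if two clips that are not diagonally opposite are snapped while both others are still up ((z of each of clip_nl_pad, clip_nr_pad in the frame of chamber below 0.101 m and z of each of clip_fl_pad, clip_fr_pad in the frame of chamber above 0.105 m) or (z of each of clip_nl_pad, clip_fl_pad in the frame of chamber below 0.101 m and z of each of clip_nr_pad, clip_fr_pad in the frame of chamber above 0.105 m) or (z of each of clip_fr_pad, clip_nr_pad in the frame of chamber below 0.101 m and z of each of clip_nl_pad, clip_fl_pad in the frame of chamber above 0.105 m) or (z of each of clip_fr_pad, clip_fl_pad in the frame of chamber below 0.101 m and z of each of clip_nl_pad, clip_nr_pad in the frame of chamber above 0.105 m)).
It fails at once if a bystander is moved by more than 20 mm (distance of any of detector, mug, driver, coupling, plug, jar from where it was at the start of the episode above 0.02 m).
It also fails if it takes over 62 s, if anything falls off the work surface, if the arm or the gripper's body presses on something with over 40 N, if the wrist force passes 120 N, or if a joint passes its speed limit or range.

## Robot

A 6-joint arm with a two-finger parallel gripper is mounted at the origin on the work surface. World frame = base frame: x ahead of the robot, y to its left, z up, the work surface at z = 0. Lengths are in mm, angles in degrees, forces in N, time in s.
With the tool pointing down it reaches from about 300 to 850 mm from the base axis. Payload 4.2 kg.
Tool frame: the origin (TCP) lies on the centre line of the jaws, within the pads' length; the fingertips stand 14 mm ahead of it and the grasp point (between the pads) lies 5 mm behind it (env.finger_overhang is the z of the fingertips in the tool frame, in mm); z points along the fingers, y is the line along which they close (so a half turn about z gives the same grasp; the last joint's range is limited). The gripper opens to 91 mm and grips with 3 to 60 N. Pads are 32 mm wide; open, the fingers measure 118 mm over their backs; the gripper's body (76 mm by 178 mm) begins 60 mm behind the grasp point.
Start: joints at [-75.459, 18.312, 89.639, -0, 72.044, -1.146], TCP at [155.478, -553.599, 193.076] pointing down, gripper open.
Joint ranges: [-177.97, 177.97], [-48.28, 115.42], [12.27, 149.76], [-77.06, 257.06], [2.81, 150.46], [-146.56, 146.56]. Speed limits (degrees/s): [147.25, 147.25, 180, 180, 180, 180].

## Interface

Orientations are given as [roll, pitch, yaw] about the fixed x, y, z axes, in that order (R = Rz(yaw) Ry(pitch) Rx(roll)).
In Python, from workcell import sensors, viewer, env gives the robot as it stands. The module is installed in compiled form; this text tells all that it offers.
- The arm moves only by the tool step_arm, never from a script. Its argument "plan" is one flat list of numbers, 6 for each row, row after row: the shift along the tool's x, y, z in cm, then the turn, a rotation vector about the tool's x, y, z in rad. In form: [x, y, z, wx, wy, wz, x, y, z, wx, wy, wz, ...]. A call has 1 to 5 rows; each row shifts and turns the commanded pose from where the row before left it, along the tool's axes as they then stand; what a row does not reach is not made up. A row lasts 1/12 s, in which the tool goes at most 41.7 mm and 7.16 degrees, less where a joint would pass 70% of its speed; a pose out of reach is approached as far as the arm can. A call is refused whole if a number of a shift passes 4.17 or a number of a turn 0.125, either way. A call with a gripper value outside its range is refused whole. "hand" is the finger opening in cm, from 0 to 9.12, set as the call begins (left out, the last holds). The fingers move at their own pace and stop on an object; "newtons" is the grip in N (left out, the last holds). Time passes only in rows, so rows that do not move let the fingers close. It gives the time, the measured TCP pose, the force, the opening and the grip force at its end, in the units of the state.
- sensors.state(): the state, without advancing time (a new reading comes with each control period).
- viewer.grab_frame(name): name is "side" or "top" or "wrist"; returns a dict with "img" (384x512x3 uint8, red, green, blue), "fx", "fy", "cx", "cy" (pixels), "k1" (the pictures are not rectified: a ray, as slopes to the right and down, at radius r is drawn at 1 + k1 r^2 times it, then the intrinsics apply), "position" and "attitude" of the camera in the world. Camera axes: x right, y down, z forward; pixel columns grow to the right and rows downward; lengths in mm; the calibration is good to about 2 mm. A picture is of the moment at which its call begins. There is no depth.
- env.job_done(): hands the job in; it is judged then, once.
Trained networks look in a picture, given as the dict that the camera call returned (one of the last four; its "shot" number tells which), for a name from the list of things; names that differ only in an ending like _2 or _b are one class to them, and where a whole thing is asked for, a point or a joint stands for the part that bears it (a point fixed in the world has none). Each returns a list of dicts, best first, with "score" (0 to 1); they miss things now and then, are a little off and sometimes report something else, mostly with a low value. They report only what shows in the picture. A call takes as long as a camera call.
- viewer.boxes_of(name, picture): "location" ([column, row] in pixels, amid what is visible of it).
- viewer.pinpoint(name, picture): "location" ([column, row] in pixels: a listed point, or the origin of a listed thing).
The state is a dict: "time_s": time; "qpos": joint angles; "qvel": joint speeds; "effort": joint torques, N m; "ee_pos": TCP position; "ee_rot": TCP orientation; "force": force on the tool from outside, world axes, zero at the start; "torque": the same for the moment, N m; "gripper_width": finger opening in mm; "gripper_force": force on a finger pad.
Only numpy, scipy, OpenCV 4.12 (cv2) and the standard library are available. Lean on these libraries where they do the work, as an engineer would, in place of code of your own. Each camera call takes 0.05 s, during which the arm holds its last target. There are 200 camera calls.

## Working session

There is one attempt and no reset: what is moved stays moved. The work goes in short steps, Python scripts to look and compute and a tool call to move; the robot and the scene stay as the last step left them, time stands still between calls to the robot, and variables do not carry over. Pictures are saved under pics/ and viewed, at most 10 in all, crops included, and the job is handed in when it is done.

Besides the shell and the picture viewer there is one more tool, called after "Request:" in YAML: its name, and indented under it one key for each argument. step_arm: Moves the arm, as the interface text tells. Its arguments: {"type":"object","properties":{"plan":{"type":"array","items":{"type":"number"}},"hand":{"type":"number"},"newtons":{"type":"number"}},"required":["plan"]}

```bash
mkdir -p pics; cat > h.py <<'E'
import numpy as np, cv2
from scipy.spatial.transform import Rotation as R
from workcell import sensors, viewer, env
def cam(p):
    a=np.array(p["attitude"],float)
    M=a if a.shape==(3,3) else (R.from_quat(a).as_matrix() if a.size==4 else R.from_euler('xyz',a,degrees=True).as_matrix())
    return M,np.array(p["position"],float)
def ray(p,uv):
    d=np.array([(uv[0]-p["cx"])/p["fx"],(uv[1]-p["cy"])/p["fy"]]);s=d.copy()
    for _ in range(20): s=d/(1+p["k1"]*(s@s))
    M,c=cam(p); return c,M@np.array([s[0],s[1],1])
def atz(p,uv,z):
    c,d=ray(p,uv); return c+d*(z-c[2])/d[2]
def proj(p,X):
    M,c=cam(p); q=M.T@(np.array(X,float)-c); s=q[:2]/q[2]; s=s*(1+p["k1"]*(s@s))
    return s*[p["fx"],p["fy"]]+[p["cx"],p["cy"]]
def tri(rs):
    A=np.zeros((3,3));b=np.zeros(3)
    for c,d in rs:
        d=d/np.linalg.norm(d);P=np.eye(3)-np.outer(d,d);A+=P;b+=P@c
    return np.linalg.solve(A,b)
E
python3 - <<'E'
from h import *
N=["chamber","cover_grip","clip_nl_pad","clip_nr_pad","clip_fl_pad","clip_fr_pad","detector","mug","driver","coupling","plug","jar"]
P={n:viewer.grab_frame(n) for n in("side","top")}
for n,p in P.items():
    cv2.imwrite(f"pics/{n}.png",p["img"][:,:,::-1]); print(n,p["position"],p["attitude"],p["fx"],p["k1"])
for n in N:
    D={k:viewer.pinpoint(n,p) for k,p in P.items()}
    out=[(k,[(np.round(d["location"]).tolist(),round(d["score"],2)) for d in v[:2]]) for k,v in D.items()]
    t=None
    if all(D.values()): t=tri([ray(P[k],D[k][0]["location"]) for k in D]).round(0)
    print(n,out,t)
E
```

```text
side [268.22407472 609.26730996 666.66573411] [-130.64961713   -0.59256386 -154.80960457] 379.23545837580775 -0.051866656189375374
top [ 283.26944552    4.16910923 1232.75064001] [-167.76547827    0.34602285  -87.27429859] 415.4121212846066 -0.023144958202017854
chamber [('side', [([253.0, 202.0], 0.66)]), ('top', [([279.0, 187.0], 0.74)])] [577. -48.  12.]
cover_grip [('side', [([263.0, 172.0], 0.62)]), ('top', [([276.0, 189.0], 0.83)])] [544. -33. 130.]
clip_nl_pad [('side', [([257.0, 194.0], 0.54), ([348.0, 158.0], 0.18)]), ('top', [([254.0, 192.0], 0.56)])] [534.  25. 110.]
clip_nr_pad [('side', [([291.0, 169.0], 0.72)]), ('top', [([292.0, 206.0], 0.65)])] [497. -79. 123.]
clip_fl_pad [('side', [([212.0, 167.0], 0.68)]), ('top', [([273.0, 152.0], 0.58)])] [663. -20. 109.]
clip_fr_pad [('side', [([247.0, 150.0], 0.63), ([266.0, 171.0], 0.27)]), ('top', [([307.0, 163.0], 0.67)])] [ 627. -117.  114.]
detector [('side', [([165.0, 329.0], 0.81), ([289.0, 170.0], 0.5)]), ('top', [([150.0, 185.0], 0.55), ([306.0, 164.0], 0.2)])] [570. 346.  13.]
mug [('side', [([238.0, 348.0], 0.82), ([349.0, 160.0], 0.51)]), ('top', [([154.0, 233.0], 0.83)])] [427. 319.  12.]
driver [('side', [([354.0, 158.0], 0.77)]), ('top', [([381.0, 255.0], 0.82)])] [ 388. -349.   17.]
coupling [('side', []), ('top', [([231.0, 189.0], 0.64), ([315.0, 210.0], 0.16)])] None
plug [('side', [([264.0, 172.0], 0.61)]), ('top', [([316.0, 211.0], 0.52)])] [ 544. -144.   43.]
jar [('side', [([285.0, 140.0], 0.57), ([252.0, 202.0], 0.42)]), ('top', [([384.0, 180.0], 0.73)])] [ 617. -367.    3.]
```

```bash
python3 - <<'E'
import cv2
a=cv2.imread("pics/side.png")[110:260,160:380];b=cv2.imread("pics/top.png")[130:260,190:350]
a=cv2.resize(a,(800,545),interpolation=2);b=cv2.resize(b,(739,600),interpolation=2)
cv2.imwrite("pics/a.png",a);cv2.imwrite("pics/b.png",b)
E
```

```text
(no output)
```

View pics/a.png

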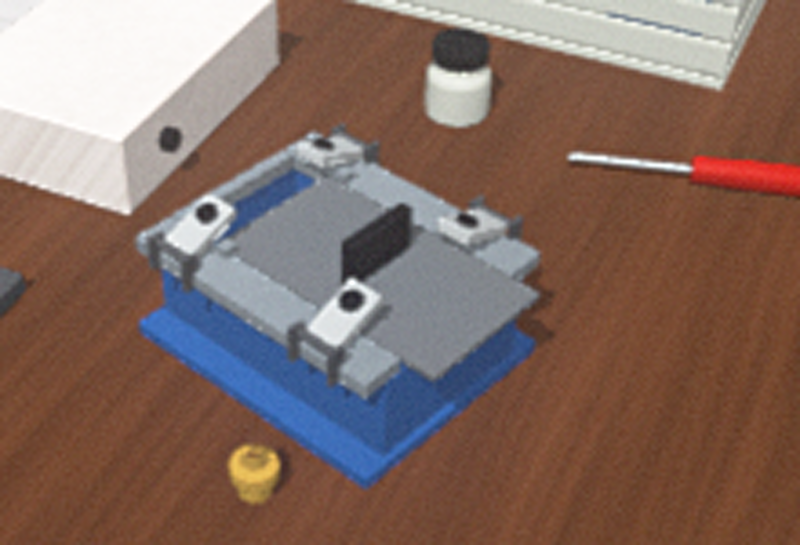

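View pics/b.png

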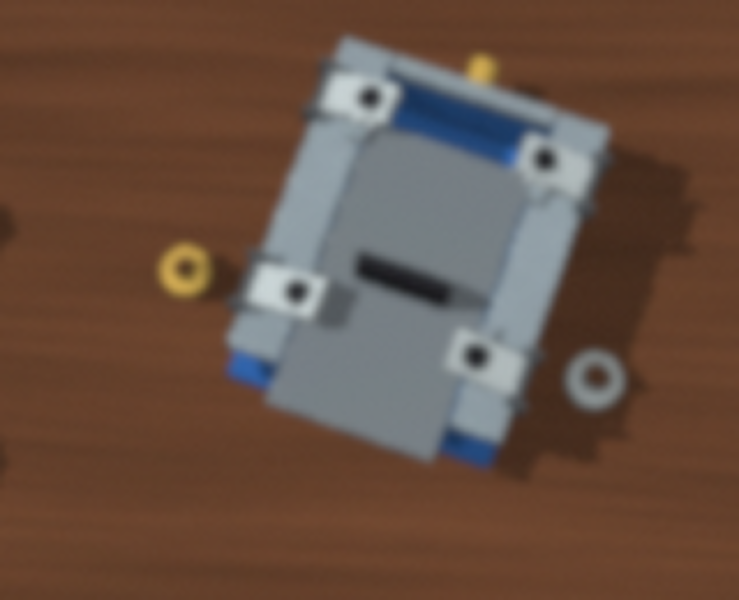

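The side view (crop scale 3.64) shows the chamber with its grip, all four studs raised, and the coupling, jar and driver clear of it. The top view shows the plug right of the near-right clip and the coupling left of the near-left one. I'll fit the chamber pose next.

```bash
cat >> h.py <<'E'
from scipy.optimize import least_squares
def fit(obs):
    # obs: list of (picture,name,uv); unknown x,y,yaw,cover
    nom={"clip_nl_pad":(-65,56,111),"clip_nr_pad":(-65,-56,111),"clip_fl_pad":(65,56,111),"clip_fr_pad":(65,-56,111),"chamber":(0,0,0)}
    def W(q,n): 
        l=np.array((-q[3],0,126) if n=="cover_grip" else nom[n],float)
        return R.from_euler('z',q[2],degrees=True).apply(l)+[q[0],q[1],0]
    f=lambda q:np.concatenate([proj(p,W(q,n))-uv for p,n,uv in obs])
    s=least_squares(f,[577,-48,-18,40],loss="soft_l1"); return s.x,f(s.x).reshape(-1,2)
E
python3 - <<'E'
from h import *
P=[viewer.grab_frame(n) for n in("side","top")];obs=[]
for p in P:
  for n in["chamber","cover_grip","clip_nl_pad","clip_nr_pad","clip_fl_pad","clip_fr_pad"]:
    d=viewer.pinpoint(n,p)
    if d: obs.append((p,n,np.array(d[0]["location"])))
q,r=fit(obs);print(q.round(1))
for o,e in zip(obs,r):print(o[1],e.round(1))
print(sensors.state())
p=viewer.grab_frame("wrist");print(p["position"],p["attitude"],p["fx"])
E
```

```text
[578.5 -52.3 -18.5  39.9]
chamber [0.5 0.3]
cover_grip [ 4.7 -0.7]
clip_nl_pad [-33.8  23.7]
clip_nr_pad [1.1 2.4]
clip_fl_pad [-67.3  24.3]
clip_fr_pad [-99.3  -8.7]
cover_grip [ 0.  -0.7]
clip_nl_pad [2.5 1.7]
clip_fl_pad [ 0.1 -3.3]
clip_fr_pad [0.8 3.4]
{'time_s': 2.0, 'qpos': array([-7.54589121e+01,  1.83104060e+01,  8.96417389e+01, -5.94455720e-04,
        7.20436325e+01, -1.14590805e+00]), 'qvel': array([ 0.01987033,  0.04763402,  0.04030529, -0.06124866,  0.03543043,
       -0.00196315]), 'effort': array([-7.31042132e-05, -4.12345290e+01, -2.32226318e+01,  7.28257955e-02,
        3.77131964e-02,  1.89789795e-06]), 'ee_pos': array([ 155.46574537, -553.57879049,  193.07232296]), 'ee_rot': array([1.79995790e+02, 6.49847822e-04, 1.56871791e+01]), 'force': array([-0.2852837 , -0.52870197,  0.0789316 ]), 'torque': array([ 0.00936242, -0.03489227, -0.00428627]), 'gripper_force': 0.0, 'gripper_width': 90.76706563813674}
[ 233.84161412 -532.32319437  385.13468284] [ 1.63350232e+02 -3.40688616e-02 -7.42912300e+01] 278.96975028835726
```

Request:
step_arm:
  plan: [0,0,-1.75,0,0,0.12,0,0,-1.75,0,0,0.12,0,0,-1.75,0,0,0.12,0,0,-1.75,0,0,0.12,0,0,-1.75,0,0,0.117]
  hand: 0

```text
time_s: 2.47
ee_pos: [155.5, -553.5, 281.4]
ee_rot: [180.0, -0.0, -18.9]
force: [0.1, 0.0, -0.5]
gripper_width: 60.7
gripper_force: 0.0
```

Request:
step_arm:
  plan: [1.3,-3.06,0,0,0,0,1.3,-3.06,0,0,0,0,1.3,-3.06,0,0,0,0,1.3,-3.06,0,0,0,0,1.3,-3.06,0,0,0,0]

```text
time_s: 2.88
ee_pos: [266.4, -427.9, 280.7]
ee_rot: [180.0, -0.0, -18.6]
force: [0.9, -0.8, -0.9]
gripper_width: 27.5
gripper_force: 0.0
```

Request:
step_arm:
  plan: [1.3,-3.06,0,0,0,0,1.3,-3.06,0,0,0,0,1.3,-3.06,0,0,0,0,1.3,-3.06,0,0,0,0,1.3,-3.06,0,0,0,0]

```text
time_s: 3.3
ee_pos: [376.7, -303.3, 280.7]
ee_rot: [180.0, -0.0, -18.5]
force: [0.7, -1.3, -0.4]
gripper_width: 0.3
gripper_force: 0.0
```

Request:
step_arm:
  plan: [1.3,-3.06,0,0,0,0,1.3,-3.06,0,0,0,0,1.3,-3.06,0,0,0,0,1.3,-3.06,0,0,0,0,1.3,-3.06,0,0,0,0]

```text
time_s: 3.72
ee_pos: [487.0, -178.8, 280.7]
ee_rot: [180.0, -0.0, -18.5]
force: [0.6, -0.4, -0.1]
gripper_width: 0.6
gripper_force: 0.0
```

Request:
step_arm:
  plan: [1.3,-3.06,0,0,0,0,1.3,-3.06,0,0,0,0,1.3,-3.06,0,0,0,0,1.3,-3.06,0,0,0,0,0,0,0,0,0,0]

```text
time_s: 4.13
ee_pos: [577.6, -76.4, 279.7]
ee_rot: [-179.8, -0.0, -18.2]
force: [0.1, -0.7, 0.7]
gripper_width: 0.3
gripper_force: 0.0
```

```bash
python3 - <<'E'
from h import *
p=viewer.grab_frame("wrist");obs=[]
for n in["cover_grip","clip_nl_pad","clip_nr_pad","clip_fl_pad","clip_fr_pad","chamber"]:
    d=viewer.pinpoint(n,p)
    print(n,[(np.round(e["location"],1).tolist(),round(e["score"],2)) for e in d[:2]],atz(p,d[0]["location"],111).round(1) if d else'')
    if d: obs.append((p,n,np.array(d[0]["location"])))
q,r=fit(obs);print(q.round(1));print(r.round(1))
im=p["img"][:,:,::-1].copy();cv2.imwrite("pics/w1.png",im)
Rz=R.from_euler('z',q[2],degrees=True)
for s in(1,-1):
  for l in [(-110,55*s,90),(-110,88*s,90),(110,55*s,90),(110,88*s,90),(-q[3],30*s,126)]:
    cv2.circle(im,tuple(int(v) for v in np.round(proj(p,Rz.apply(l)+[q[0],q[1],0]))),2,(0,0,255),-1)
cv2.imwrite("pics/w1o.png",cv2.resize(im,(800,600),interpolation=2))
E
```

```text
cover_grip [([234.7, 207.3], 0.88), ([188.6, 134.0], 0.34)] [542. -35. 111.]
clip_nl_pad [([196.3, 225.7], 0.84)] [533.   25.1 111. ]
clip_nr_pad [([279.8, 225.0], 0.77), ([239.9, 161.8], 0.33)] [497.6 -86.2 111. ]
clip_fl_pad [([188.4, 131.5], 0.76), ([240.4, 162.9], 0.21)] [656.3 -13.1 111. ]
clip_fr_pad [([279.3, 126.1], 0.64)] [ 626.7 -124.5  111. ]
chamber [([242.7, 160.7], 0.8)] [599.5 -66.4 111. ]
[578.9 -49.8 -16.5  34.4]
[[ 1.8 -0. ]
 [ 2.  -0.3]
 [-1.4 -1.8]
 [ 0.8 -1. ]
 [-1.6  1.6]
 [-2.2  2.9]]
```

View pics/w1o.png

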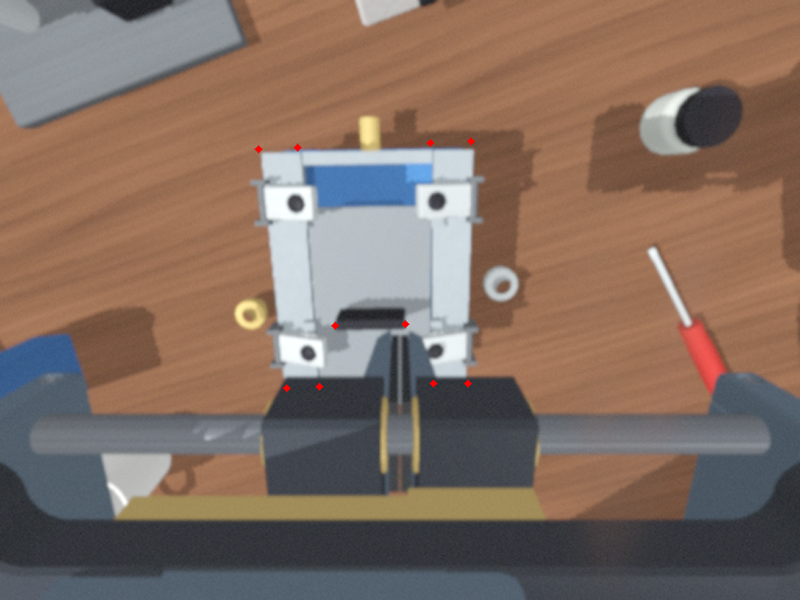

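The wrist view shows the grip top near (370,324), studs at (295,203), (437,201), (308,352) and (435,351), and far rail corners at (262,152) and (474,149), in 800-px coordinates. The overlay is about 2–4 px off, so I'll refine the pose with these points.

```bash
python3 - <<'E'
from h import *
p=viewer.grab_frame("wrist");k=512/800
pts=[((262,152),(110,88,90)),((474,149),(110,-88,90)),((295,203),(65,56,116)),((437,201),(65,-56,116)),((308,352),(-65,56,116)),((435,351),(-65,-56,116))]
f=lambda q:np.concatenate([proj(p,R.from_euler('z',q[2],degrees=True).apply(l)+[q[0],q[1],0])-np.array(u)*k for u,l in pts])
s=least_squares(f,[578,-50,-17.5],loss="soft_l1");q=s.x;print(q.round(1),f(q).round(1))
Ri=R.from_euler('z',-q[2],degrees=True);o=[q[0],q[1],0]
for u in [(370,324)]: print(Ri.apply(atz(p,np.array(u)*k,126)-o).round(1))
for u,_ in pts[2:]: print([Ri.apply(atz(p,np.array(u)*k,z)-o).round(1).tolist() for z in(112,120)])
st=sensors.state();print("tcp in chamber",Ri.apply(st["ee_pos"]-o).round(1),st["ee_rot"].round(2),st["force"].round(1))
E
```

```text
[574.2 -56.3 -18. ] [-0.5 -3.8 -0.2 -3.2  1.3  0.3 -0.1  0.7  0.2  0.9 -0.2  0.8]
[-34.4  -0.3 126. ]
[[65.1, 58.5, 112.0], [65.6, 56.6, 120.0]]
[[65.6, -56.5, 112.0], [66.1, -55.8, 120.0]]
[[-65.4, 57.0, 112.0], [-61.9, 55.2, 120.0]]
[[-65.5, -56.7, 112.0], [-62.1, -56.0, 120.0]]
tcp in chamber [  7.4 -24.3 280.9] [ 1.7999e+02 -3.0000e-02 -1.8610e+01] [-0.1  0.1 -0.2]
```

Request:
step_arm:
  plan: [-2.7,-0.8,0,0,0,0,-2.7,-0.8,0,0,0,0,-2.5,-0.8,0,0,0,0,0,0,3.2,0,0,0,0,0,3.2,0,0,0]

```text
time_s: 4.95
ee_pos: [507.3, -32.9, 218.5]
ee_rot: [-179.9, -0.4, -18.5]
force: [-0.3, -0.9, -0.9]
gripper_width: 0.6
gripper_force: 0.0
```

Request:
step_arm:
  plan: [0,0,3.2,0,0,0,0,0,3.2,0,0,0,0,0,2.2,0,0,0,0,0,1.3,0,0,0,0,0,0,0,0,0]

```text
time_s: 5.37
ee_pos: [504.4, -33.3, 114.8]
ee_rot: [179.9, 0.4, -18.6]
force: [-1.4, -0.1, 0.3]
gripper_width: 0.8
gripper_force: 0.0
```

Request:
step_arm:
  plan: [0.3,0,0,0,0,0,0.3,0,0,0,0,0,0.3,0,0,0,0,0,0.3,0,0,0,0,0,0.3,0,0,0,0,0]

```text
time_s: 5.78
ee_pos: [522.3, -37.9, 118.5]
ee_rot: [-180.0, -0.1, -18.5]
force: [0.1, -0.2, -0.6]
gripper_width: 0.4
gripper_force: 0.0
```

Request:
step_arm:
  plan: [0.3,0,0,0,0,0,0.3,0,0,0,0,0,0.3,0,0,0,0,0,0.3,0,0,0,0,0,0.3,0,0,0,0,0]

```text
time_s: 6.2
ee_pos: [535.8, -42.5, 117.5]
ee_rot: [180.0, 0.0, -18.5]
force: [-0.2, -0.2, -0.1]
gripper_width: 0.7
gripper_force: 0.0
```

Request:
step_arm:
  plan: [0.3,0,0,0,0,0,0.3,0,0,0,0,0,0.2,0,0,0,0,0,0,0,0,0,0,0]

```text
time_s: 6.53
ee_pos: [543.5, -45.1, 117.5]
ee_rot: [180.0, -0.0, -18.5]
force: [-0.6, -0.4, 0.8]
gripper_width: 0.6
gripper_force: 0.0
```

```bash
python3 - <<'E'
from h import *
a=viewer.grab_frame("side")["img"][110:260,170:350,::-1];b=viewer.grab_frame("wrist")["img"][70:270,120:340,::-1]
cv2.imwrite("pics/c.png",np.hstack([cv2.resize(a,(400,333),interpolation=2),cv2.resize(b,(366,333),interpolation=2)]))
E
```

```text
(no output)
```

View pics/c.png

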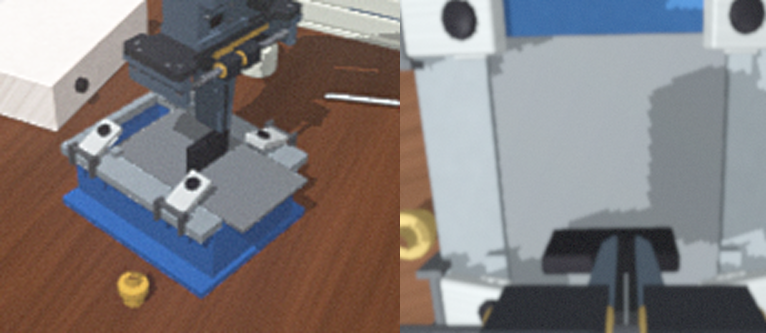

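The fingers stand just behind the grip, centred on it (right part, around (625,250)), with no contact yet. The clips are clear, so I'll go on slowly.

Request:
step_arm:
  plan: [0.2,0,0,0,0,0,0.2,0,0,0,0,0,0.2,0,0,0,0,0,0.2,0,0,0,0,0,0.2,0,0,0,0,0]

```text
time_s: 7.05
ee_pos: [552.8, -48.2, 117.6]
ee_rot: [180.0, -0.0, -18.5]
force: [-0.3, -0.0, 0.0]
gripper_width: 0.5
gripper_force: 0.0
```

```bash
python3 - <<'E'
from h import *
Ri=R.from_euler('z',18,degrees=True);o=[574.2,-56.3,0]
for n in("wrist","top","side"):
    p=viewer.grab_frame(n)
    for m in("cover_grip","chamber"):
        d=viewer.pinpoint(m,p)
        if d: print(n,m,d[0]["location"],d[0]["score"],Ri.apply(atz(p,d[0]["location"],126 if m!="chamber" else 0)-o).round(1))
    if n=="wrist":b=p["img"][90:300,120:340,::-1]
    if n=="side":a=p["img"][130:240,190:330,::-1]
cv2.imwrite("pics/d.png",np.hstack([cv2.resize(a,(420,400),interpolation=2),cv2.resize(b,(380,400),interpolation=2)]))
E
```

```text
wrist cover_grip [243.5, 240.2] 0.63 [-31.8   9.  126. ]
side cover_grip [262.9, 171.2] 0.78 [-30.7   7.7 126. ]
side chamber [248.9, 204.7] 0.84 [ 7.8 15.   0. ]
```

View pics/d.png

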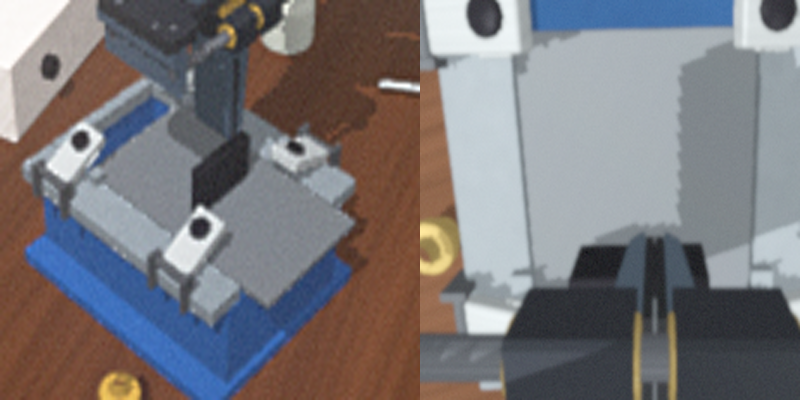

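```bash
python3 - <<'E'
from h import *
s=sensors.state();T=R.from_euler('xyz',s["ee_rot"],degrees=True);print(s["ee_pos"].round(1),s["force"].round(1))
for n in("wrist","side"):
    p=viewer.grab_frame(n);im=p["img"][:,:,::-1].copy();print(p["position"].round(1),np.round(p["attitude"],1))
    for l,c in(((16,0,14),(0,0,255)),((0,0,14),(0,255,0)),((-16,0,14),(255,0,0)),((16,13.5,14),(0,255,255)),((0,0,-26),(255,0,255))):
        u=proj(p,s["ee_pos"]+T.apply(l));print(n,l,u.round(1))
        cv2.circle(im,tuple(int(round(v)) for v in u),1,c,-1)
    if n=="wrist":b=im[90:300,120:340]
    else:a=im[130:240,190:330]
cv2.imwrite("pics/e.png",np.hstack([cv2.resize(a,(420,400),interpolation=2),cv2.resize(b,(380,400),interpolation=2)]))
E
```

```text
[552.5 -48.1 117.5] [ 0.3  0.2 -0.4]
[629.7 -74.7 309.6] [ 163.4   -0.  -108.5]
wrist (16, 0, 14) [254.5 197.9]
wrist (0, 0, 14) [254.5 217.1]
wrist (-16, 0, 14) [254.5 235.6]
wrist (16, 13.5, 14) [271.9 197.9]
wrist (0, 0, -26) [254.3 239.7]
[268.2 609.3 666.7] [-130.6   -0.6 -154.8]
side (16, 0, 14) [257.4 173.2]
side (0, 0, 14) [262.2 176.1]
side (-16, 0, 14) [267.1 179. ]
side (16, 13.5, 14) [261.2 170.8]
side (0, 0, -26) [262.6 162.6]
```

View pics/e.png

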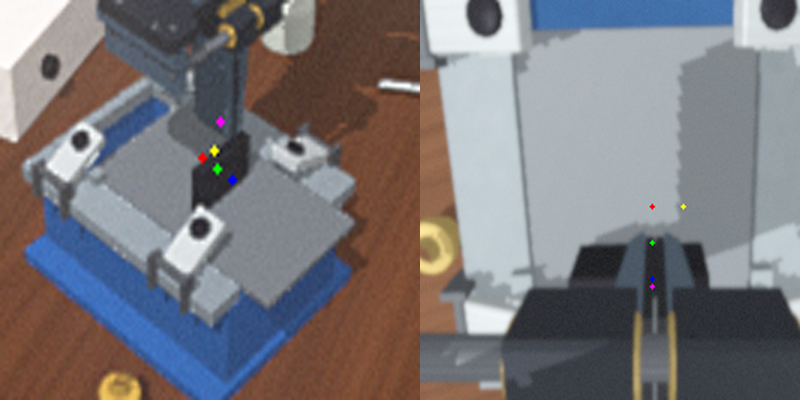

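```bash
python3 -c "
from h import *
print(env.finger_overhang)"
```

```text
14.0
```

Request:
step_arm:
  plan: [-1.5,-0.2,0,0,0,0,-1.5,-0.2,0,0,0,0,-1.2,0,0,0,0,0,0,0,0.8,0,0,0,0,0,0,0,0,0]

```text
time_s: 8.02
ee_pos: [513.3, -30.9, 108.5]
ee_rot: [180.0, 0.1, -18.5]
force: [-0.4, -0.2, 0.1]
gripper_width: 0.6
gripper_force: 0.0
```

```bash
python3 - <<'E'
from h import *
s=sensors.state();T=R.from_euler('xyz',s["ee_rot"],degrees=True);print(s["ee_pos"].round(1),s["force"].round(1))
for n in("wrist","side"):
    p=viewer.grab_frame(n);im=p["img"][:,:,::-1].copy()
    for l,c in(((16,0,14),(0,0,255)),((16,0,-14),(0,255,0)),((16,-13.5,-14),(0,255,255)),((-16,-13.5,-14),(0,255,255))):
        u=proj(p,s["ee_pos"]+T.apply(l)); cv2.circle(im,tuple(int(round(v)) for v in u),1,c,-1)
    if n=="wrist":b=im[90:300,120:340]
    else:a=im[130:240,190:330]
cv2.imwrite("pics/f.png",np.hstack([cv2.resize(a,(420,400),interpolation=2),cv2.resize(b,(380,400),interpolation=2)]))
E
```

```text
[513.3 -30.9 108.5] [-0.4 -0.2  0.1]
```

View pics/f.png

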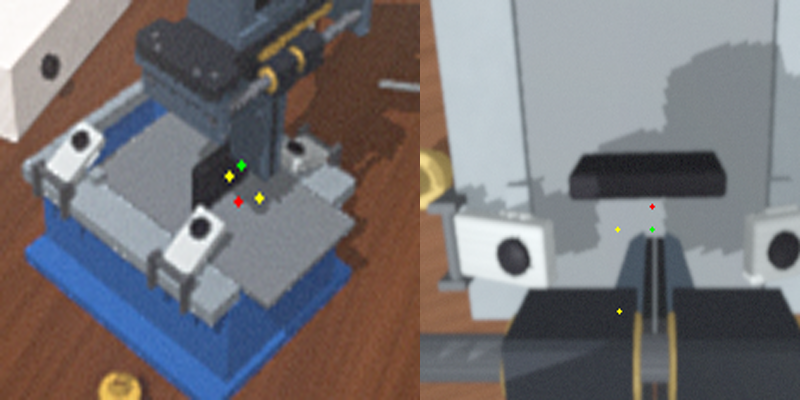

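The fingers are behind the grip with a gap. The tips look higher than the stated 14 mm overhang suggests, so I'll go down in small steps and feel for contact.

Request:
step_arm:
  plan: [0,0,0.1,0,0,0,0,0,0.1,0,0,0,0,0,0.1,0,0,0,0,0,0.1,0,0,0,0,0,0,0,0,0]

```text
time_s: 8.53
ee_pos: [514.0, -31.1, 105.3]
ee_rot: [180.0, 0.0, -18.5]
force: [-0.3, 0.7, -0.4]
gripper_width: 0.5
gripper_force: 0.0
```

Request:
step_arm:
  plan: [0,0,0.1,0,0,0,0,0,0.1,0,0,0,0,0,0,0,0,0]

```text
time_s: 8.78
ee_pos: [513.9, -31.0, 103.4]
ee_rot: [180.0, 0.0, -18.5]
force: [-0.6, -0.4, -0.1]
gripper_width: 0.4
gripper_force: 0.0
```

Request:
step_arm:
  plan: [0,0,0.1,0,0,0,0,0,0.1,0,0,0,0,0,0.1,0,0,0,0,0,0,0,0,0]

```text
time_s: 9.12
ee_pos: [513.9, -31.0, 100.3]
ee_rot: [180.0, 0.0, -18.5]
force: [0.4, -0.0, -0.4]
gripper_width: 0.5
gripper_force: 0.0
```

Request:
step_arm:
  plan: [0,0,0.1,0,0,0,0,0,0.1,0,0,0,0,0,0.1,0,0,0,0,0,0,0,0,0]

```text
time_s: 9.45
ee_pos: [513.9, -31.0, 97.3]
ee_rot: [180.0, 0.0, -18.5]
force: [0.2, 0.9, 0.1]
gripper_width: 0.2
gripper_force: 0.0
```

Tip at TCP+14 would already be inside the cover, so the tips really do stand higher, as the pictures showed. I'll go a little lower, then push.

Request:
step_arm:
  plan: [0,0,0.2,0,0,0,0,0,0.2,0,0,0,0.3,0,0.1,0,0,0,0.3,0,0,0,0,0,0,0,0,0,0,0]

```text
time_s: 9.87
ee_pos: [520.5, -33.1, 92.5]
ee_rot: [-180.0, -0.0, -18.5]
force: [-0.1, 0.2, -0.1]
gripper_width: 0.3
gripper_force: 0.0
```

Request:
step_arm:
  plan: [0.2,0,0,0,0,0,0.2,0,0,0,0,0,0.2,0,0,0,0,0]

```text
time_s: 10.12
ee_pos: [524.2, -34.4, 92.5]
ee_rot: [180.0, 0.2, -18.5]
force: [-4.4, 2.4, 3.4]
gripper_width: 0.6
gripper_force: 2.1
```

Request:
step_arm:
  plan: [0.2,0,0,0,0,0,0.2,0,0,0,0,0,0.2,0,0,0,0,0]

```text
time_s: 10.37
ee_pos: [530.6, -36.5, 92.5]
ee_rot: [-180.0, 0.1, -18.5]
force: [-3.8, 1.7, 2.2]
gripper_width: 0.2
gripper_force: 2.1
```

Request:
step_arm:
  plan: [0.3,0,0,0,0,0,0.3,0,0,0,0,0,0.3,0,0,0,0,0,0.3,0,0,0,0,0,0.3,0,0,0,0,0]

```text
time_s: 10.78
ee_pos: [545.7, -41.2, 92.5]
ee_rot: [-180.0, 0.0, -18.5]
force: [-3.2, 4.8, 1.5]
gripper_width: 0.3
gripper_force: 2.1
```

Request:
step_arm:
  plan: [0.15,0,0,0,0,0,0.15,0,0,0,0,0,0.1,0,0,0,0,0]

```text
time_s: 11.03
ee_pos: [549.4, -42.5, 92.4]
ee_rot: [-180.0, -0.0, -18.5]
force: [-3.1, 3.7, 1.7]
gripper_width: 0.6
gripper_force: 2.0
```

Request:
step_arm:
  plan: [0.1,0,0,0,0,0,0.1,0,0,0,0,0]

```text
time_s: 11.2
ee_pos: [551.2, -43.1, 92.4]
ee_rot: [-180.0, 0.0, -18.5]
force: [-2.7, 4.4, 1.6]
gripper_width: 0.3
gripper_force: 2.0
```

Request:
step_arm:
  plan: [0.1,0,0,0,0,0,0.1,0,0,0,0,0]

```text
time_s: 11.37
ee_pos: [553.0, -43.7, 92.4]
ee_rot: [-180.0, 0.0, -18.5]
force: [-3.7, 4.7, 1.1]
gripper_width: 0.3
gripper_force: 2.0
```

Request:
step_arm:
  plan: [0.1,0,0,0,0,0,0.05,0,0,0,0,0]

```text
time_s: 11.53
ee_pos: [554.5, -44.2, 92.4]
ee_rot: [-180.0, 0.0, -18.5]
force: [-2.6, 3.7, 0.7]
gripper_width: 0.4
gripper_force: 2.0
```

Request:
step_arm:
  plan: [0.1,0,0,0,0,0]

```text
time_s: 11.62
ee_pos: [555.3, -44.5, 92.4]
ee_rot: [-180.0, 0.0, -18.5]
force: [-3.7, 4.8, 1.0]
gripper_width: 0.5
gripper_force: 2.1
```

Request:
step_arm:
  plan: [0.08,0,0,0,0,0]

```text
time_s: 11.7
ee_pos: [556.2, -44.8, 92.4]
ee_rot: [-180.0, 0.0, -18.5]
force: [-2.8, 4.6, 1.2]
gripper_width: 0.3
gripper_force: 2.0
```

Request:
step_arm:
  plan: [0.08,0,0,0,0,0]

```text
time_s: 11.78
ee_pos: [556.5, -44.9, 92.4]
ee_rot: [-180.0, 0.1, -18.5]
force: [-4.5, 5.2, 3.8]
gripper_width: 0.5
gripper_force: 3.1
```

Request:
step_arm:
  plan: [0.06,0,0,0,0,0]

```text
time_s: 11.87
ee_pos: [556.5, -44.9, 92.4]
ee_rot: [-180.0, 0.1, -18.5]
force: [-5.8, 4.3, 3.0]
gripper_width: 0.5
gripper_force: 3.7
```

Request:
step_arm:
  plan: [0.04,0,0,0,0,0]

```text
time_s: 11.95
ee_pos: [556.5, -44.9, 92.4]
ee_rot: [-180.0, 0.2, -18.5]
force: [-7.1, 5.5, 4.2]
gripper_width: 0.6
gripper_force: 4.0
```

Request:
step_arm:
  plan: [0.08,0,0,0,0,0,0,0,0,0,0,0,0,0,0,0,0,0]

```text
time_s: 12.2
ee_pos: [556.5, -44.9, 92.4]
ee_rot: [-180.0, 0.3, -18.5]
force: [-7.8, 5.5, 3.2]
gripper_width: 0.4
gripper_force: 4.5
```

Request:
step_arm:
  plan: [-0.4,0,0,0,0,0,-0.6,0,0,0,0,0,0,0,-2,0,0,0,0,0,-3,0,0,0,0,0,0,0,0,0]

```text
time_s: 12.62
ee_pos: [553.4, -43.9, 147.8]
ee_rot: [-179.9, -0.7, -18.5]
force: [1.2, -0.4, -0.1]
gripper_width: 0.6
gripper_force: 0.0
```

Request:
step_arm:
  plan: [-1.8,-2.5,0,0,0,0,-1.8,-2.5,0,0,0,0,0,0,0,0,0,0,0,0,0,0,0,0]

```text
time_s: 12.95
ee_pos: [531.2, 16.5, 142.8]
ee_rot: [180.0, -0.1, -18.4]
force: [0.5, 0.1, -0.4]
gripper_width: 0.2
gripper_force: 0.0
```

```bash
python3 - <<'E'
from h import *
Ri=R.from_euler('z',18,degrees=True);o=[574.2,-56.3,0]
s=sensors.state();T=R.from_euler('xyz',s["ee_rot"],degrees=True);print(Ri.apply(s["ee_pos"]-o).round(1))
p=viewer.grab_frame("side")
for n in("cover_grip","chamber"):
    d=viewer.pinpoint(n,p); print(n,d and (d[0],proj(p,Ri.inv().apply((0,0,126 if n!="chamber" else 0))+o)))
p2=viewer.grab_frame("wrist")
for n in("clip_nl_pad","clip_fl_pad","clip_fr_pad","clip_nr_pad","cover_grip"):
    d=viewer.pinpoint(n,p2); print(n,d and (round(d[0]["score"],2),Ri.apply(atz(p2,d[0]["location"],126 if n=="cover_grip" else 111)-o).round(1)))
a=p["img"][130:240,190:330,::-1];b=p2["img"][60:340,60:440,::-1]
cv2.imwrite("pics/g.png",np.hstack([cv2.resize(a,(380,300),interpolation=2),cv2.resize(b,(410,300),interpolation=2)]))
E
```

```text
[-63.4  55.9 142.8]
cover_grip ({'location': [251.7, 164.6], 'score': 0.85}, array([255.56737973, 164.37182358]))
chamber ({'location': [251.4, 201.8], 'score': 0.68}, array([255.04013307, 203.29698726]))
clip_nl_pad (0.74, array([-63.4,  61.4, 111. ]))
clip_fl_pad (0.72, array([ 67.3,  65. , 111. ]))
clip_fr_pad (0.85, array([ 68.2, -46.1, 111. ]))
clip_nr_pad (0.8, array([-63.8, -49.9, 111. ]))
cover_grip (0.58, array([  1.6,  10.4, 126. ]))
```

View pics/g.png

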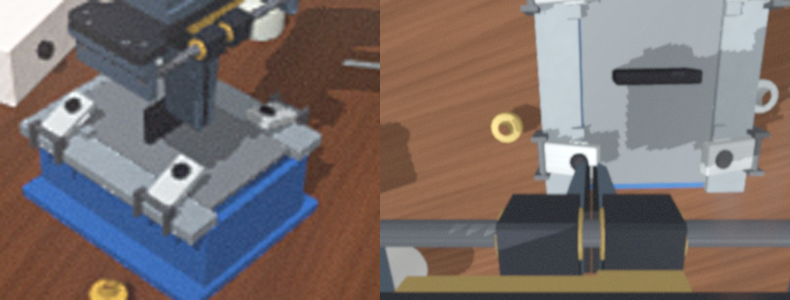

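The cover is home: the side picture shows the plate at its stop, and all four clips are still raised. The fingertip sits about 8 mm right of the near-left stud, at (590,165) against (579,160), so I'll shift +7 mm in y and descend.

Request:
step_arm:
  plan: [0,-0.7,0,0,0,0,0,0,1.5,0,0,0,0,0,1.0,0,0,0,0,0,0.3,0,0,0,0,0,0,0,0,0]

```text
time_s: 13.82
ee_pos: [532.1, 22.9, 113.3]
ee_rot: [179.9, 0.1, -18.5]
force: [-0.2, 0.7, 0.8]
gripper_width: 0.5
gripper_force: 0.0
```

Request:
step_arm:
  plan: [0,0,0.2,0,0,0,0,0,0.2,0,0,0,0,0,0,0,0,0]

```text
time_s: 14.07
ee_pos: [533.0, 22.7, 110.6]
ee_rot: [180.0, -0.0, -18.5]
force: [-0.9, 0.1, 0.3]
gripper_width: 0.2
gripper_force: 0.0
```

Request:
step_arm:
  plan: [0,0,0.2,0,0,0,0,0,0.2,0,0,0,0,0,0,0,0,0]

```text
time_s: 14.32
ee_pos: [532.7, 22.7, 106.3]
ee_rot: [180.0, 0.0, -18.5]
force: [-0.4, 0.2, -0.6]
gripper_width: 0.2
gripper_force: 0.0
```

Request:
step_arm:
  plan: [0,0,0.2,0,0,0,0,0,0.2,0,0,0,0,0,0,0,0,0]

```text
time_s: 14.57
ee_pos: [532.7, 22.7, 102.1]
ee_rot: [180.0, 0.0, -18.5]
force: [0.1, -0.3, 0.3]
gripper_width: 0.5
gripper_force: 0.0
```

Request:
step_arm:
  plan: [0,0,0.2,0,0,0,0,0,0.2,0,0,0,0,0,0,0,0,0]

```text
time_s: 14.82
ee_pos: [532.7, 22.7, 98.1]
ee_rot: [180.0, 0.0, -18.5]
force: [0.9, 0.5, 0.5]
gripper_width: 0.3
gripper_force: 0.0
```

Request:
step_arm:
  plan: [0,0,0.2,0,0,0,0,0,0.2,0,0,0,0,0,0,0,0,0]

```text
time_s: 15.07
ee_pos: [532.8, 22.1, 94.5]
ee_rot: [179.9, -0.0, -18.5]
force: [-0.3, -1.4, 2.7]
gripper_width: 0.2
gripper_force: 1.3
```

Request:
step_arm:
  plan: [0,0,0.2,0,0,0,0,0,0,0,0,0]

```text
time_s: 15.23
ee_pos: [533.2, 22.6, 92.5]
ee_rot: [180.0, -0.0, -18.5]
force: [-1.4, -1.8, 3.1]
gripper_width: 0.8
gripper_force: 1.2
```

Request:
step_arm:
  plan: [0,0,0.15,0,0,0,0,0,0.15,0,0,0,0,0,0,0,0,0]

```text
time_s: 15.48
ee_pos: [533.1, 22.6, 89.4]
ee_rot: [180.0, -0.0, -18.5]
force: [-0.2, -1.4, 1.7]
gripper_width: 0.5
gripper_force: 1.2
```

Request:
step_arm:
  plan: [0,0,0.15,0,0,0,0,0,0,0,0,0]

```text
time_s: 15.65
ee_pos: [533.0, 22.6, 88.1]
ee_rot: [180.0, -0.0, -18.5]
force: [0.3, -2.3, 2.8]
gripper_width: 0.2
gripper_force: 1.4
```

Request:
step_arm:
  plan: [0,0,0.15,0,0,0,0,0,0,0,0,0]

```text
time_s: 15.82
ee_pos: [533.0, 22.7, 86.5]
ee_rot: [-180.0, -0.0, -18.5]
force: [-0.0, -1.3, 2.5]
gripper_width: 0.5
gripper_force: 0.9
```

Request:
step_arm:
  plan: [0,0,0.15,0,0,0,0,0,0,0,0,0]

```text
time_s: 15.98
ee_pos: [532.8, 23.2, 84.6]
ee_rot: [-180.0, 0.0, -18.5]
force: [0.3, 0.3, -0.2]
gripper_width: 0.3
gripper_force: 0.0
```

Request:
step_arm:
  plan: [0,0,0.12,0,0,0,0,0,0,0,0,0]

```text
time_s: 16.15
ee_pos: [533.0, 23.3, 83.9]
ee_rot: [-179.9, 0.0, -18.5]
force: [-0.4, -0.2, 3.6]
gripper_width: 0.3
gripper_force: 2.0
```

Request:
step_arm:
  plan: [0,0,0.12,0,0,0,0,0,0,0,0,0]

```text
time_s: 16.32
ee_pos: [533.1, 23.3, 83.8]
ee_rot: [-179.9, -0.0, -18.5]
force: [-4.1, -0.1, 10.6]
gripper_width: 0.7
gripper_force: 5.3
```

Request:
step_arm:
  plan: [0,0,-0.5,0,0,0,0,0,-2,0,0,0,0,0,-2,0,0,0,0,0,-2,0,0,0,0,0,0,0,0,0]

```text
time_s: 16.73
ee_pos: [535.6, 23.2, 151.0]
ee_rot: [-179.8, -0.4, -18.5]
force: [1.4, 0.1, 0.3]
gripper_width: 0.5
gripper_force: 0.0
```

```bash
python3 - <<'E'
from h import *
p=viewer.grab_frame("side");p2=viewer.grab_frame("wrist")
for q in(p,p2):
  for n in("clip_nl_pad","clip_fl_pad","clip_nr_pad"):
    d=viewer.pinpoint(n,q); print(n,d and (round(d[0]["score"],2),np.round(d[0]["location"],1)))
d1=viewer.pinpoint("clip_nl_pad",p);d2=viewer.pinpoint("clip_nl_pad",p2)
if d1 and d2: print(tri([ray(p,d1[0]["location"]),ray(p2,d2[0]["location"])]))
a=p["img"][145:225,200:300,::-1];b=p2["img"][100:340,120:380,::-1]
cv2.imwrite("pics/i.png",np.hstack([cv2.resize(a,(400,330),interpolation=2),cv2.resize(b,(390,330),interpolation=2)]))
E
```

```text
clip_nl_pad (0.63, array([255.3, 199. ]))
clip_fl_pad (0.56, array([214.4, 164.3]))
clip_nr_pad (0.42, array([286.9, 170.6]))
clip_nl_pad (0.63, array([257.8, 203.8]))
clip_fl_pad (0.58, array([251.1,  43.8]))
clip_nr_pad (0.9, array([383.5, 206.3]))
[533.97800784  22.85525338  95.07930446]
```

View pics/i.png

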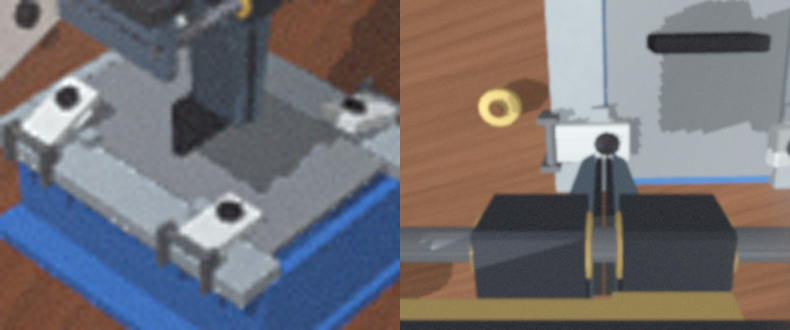

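The near-left clip now lies flat, with its stud under the fingers at (605,140). The 11 mm of travel followed by the hard stop fits that. Next is the diagonal, far-right.

Request:
step_arm:
  plan: [2.6,2.15,0,0,0,0,2.6,2.15,0,0,0,0,2.6,2.15,0,0,0,0,2.6,2.15,0,0,0,0,2.6,2.2,0,0,0,0]

```text
time_s: 17.65
ee_pos: [622.6, -122.2, 147.4]
ee_rot: [-180.0, 0.0, -18.5]
force: [-0.2, -0.2, 0.1]
gripper_width: 0.4
gripper_force: 0.0
```

```bash
cat > m.py <<'E'
from h import *
import sys
p=viewer.grab_frame("wrist");p1=viewer.grab_frame("side");s=sensors.state();T=R.from_euler('xyz',s["ee_rot"],degrees=True)
print(s["ee_pos"].round(1))
for n in sys.argv[1:]:
    d=viewer.pinpoint(n,p)
    if d: X=atz(p,d[0]["location"],111);print(n,round(d[0]["score"],2),X.round(1),"tool mm",T.inv().apply(X-s["ee_pos"]).round(1))
    e=viewer.pinpoint(n,p1)
    if d and e: print("  tri",tri([ray(p,d[0]["location"]),ray(p1,e[0]["location"])]).round(1))
E
python3 m.py clip_fr_pad clip_fl_pad clip_nr_pad
```

```text
[ 624.2 -125.2  146.7]
clip_fr_pad 0.95 [ 623.2 -123.3  111. ] tool mm [-1.5 -1.5 35.7]
  tri [ 620.2 -123.4  105.3]
clip_fl_pad 0.68 [655.2 -16.6 111. ] tool mm [  -5.5 -112.9   35.6]
  tri [661.8 -17.7 118.3]
clip_nr_pad 0.5 [499.2 -87.8 111. ] tool mm [-130.5    4.6   35.5]
  tri [498.1 -88.4 111.2]
```

Request:
step_arm:
  plan: [0,-0.15,1.5,0,0,0,0,0,1.5,0,0,0,0,0,0.4,0,0,0,0,0,0.2,0,0,0,0,0,0,0,0,0]

```text
time_s: 18.47
ee_pos: [622.3, -119.0, 111.8]
ee_rot: [180.0, 0.0, -18.5]
force: [-0.7, 0.3, -0.2]
gripper_width: 0.7
gripper_force: 0.0
```

Request:
step_arm:
  plan: [0,0,0.2,0,0,0,0,0,0.2,0,0,0,0,0,0.2,0,0,0]

```text
time_s: 18.72
ee_pos: [622.8, -119.6, 106.2]
ee_rot: [-180.0, -0.1, -18.5]
force: [0.6, -0.5, 0.2]
gripper_width: 0.6
gripper_force: 0.0
```

Request:
step_arm:
  plan: [0,0,0.2,0,0,0,0,0,0.2,0,0,0,0,0,0,0,0,0]

```text
time_s: 18.97
ee_pos: [622.1, -119.5, 101.2]
ee_rot: [180.0, 0.0, -18.5]
force: [-0.1, -0.6, 0.6]
gripper_width: 0.3
gripper_force: 0.0
```

Request:
step_arm:
  plan: [0,0,0.2,0,0,0,0,0,0,0,0,0]

```text
time_s: 19.13
ee_pos: [622.3, -119.5, 99.3]
ee_rot: [180.0, 0.0, -18.5]
force: [-0.3, 0.0, 0.1]
gripper_width: 0.6
gripper_force: 0.0
```

Request:
step_arm:
  plan: [0.15,0.3,0,0,0,0,0,0,0.2,0,0,0,0,0,0,0,0,0]

```text
time_s: 19.38
ee_pos: [622.8, -123.1, 97.4]
ee_rot: [180.0, 0.0, -18.5]
force: [-0.0, -0.2, 0.6]
gripper_width: 0.3
gripper_force: 0.0
```

Request:
step_arm:
  plan: [0,0,0.2,0,0,0,0,0,0.15,0,0,0,0,0,0,0,0,0]

```text
time_s: 19.63
ee_pos: [623.3, -122.5, 94.3]
ee_rot: [-180.0, -0.0, -18.5]
force: [-0.0, 0.3, 1.7]
gripper_width: 0.5
gripper_force: 0.8
```

Request:
step_arm:
  plan: [0,0,0.15,0,0,0,0,0,0.15,0,0,0,0,0,0,0,0,0]

```text
time_s: 19.88
ee_pos: [623.1, -122.8, 91.1]
ee_rot: [180.0, -0.0, -18.5]
force: [0.2, 0.3, 3.3]
gripper_width: 0.6
gripper_force: 1.1
```

Request:
step_arm:
  plan: [0,0,0.15,0,0,0,0,0,0,0,0,0]

```text
time_s: 20.05
ee_pos: [623.0, -122.9, 89.5]
ee_rot: [180.0, -0.0, -18.5]
force: [1.2, 1.2, 3.1]
gripper_width: 0.5
gripper_force: 1.0
```

Request:
step_arm:
  plan: [0,0,0.15,0,0,0,0,0,0,0,0,0]

```text
time_s: 20.22
ee_pos: [623.2, -122.7, 88.2]
ee_rot: [-180.0, -0.0, -18.5]
force: [0.4, 1.2, 3.0]
gripper_width: 0.4
gripper_force: 1.3
```

Request:
step_arm:
  plan: [0,0,0.15,0,0,0,0,0,0,0,0,0]

```text
time_s: 20.38
ee_pos: [623.3, -122.6, 87.0]
ee_rot: [-180.0, -0.0, -18.5]
force: [2.1, 1.9, 3.4]
gripper_width: 0.7
gripper_force: 1.6
```

Request:
step_arm:
  plan: [0,0,0.12,0,0,0,0,0,0,0,0,0]

```text
time_s: 20.55
ee_pos: [623.4, -122.5, 85.9]
ee_rot: [-179.9, -0.1, -18.5]
force: [0.4, 3.4, 4.6]
gripper_width: 0.0
gripper_force: 2.1
```

Request:
step_arm:
  plan: [0,0,0.1,0,0,0,0,0,0,0,0,0]

```text
time_s: 20.72
ee_pos: [623.1, -122.7, 84.6]
ee_rot: [-180.0, -0.0, -18.5]
force: [0.9, 1.4, 2.9]
gripper_width: 0.6
gripper_force: 1.3
```

Request:
step_arm:
  plan: [0,0,0.12,0,0,0,0,0,0,0,0,0]

```text
time_s: 20.88
ee_pos: [623.1, -122.7, 83.2]
ee_rot: [-180.0, -0.0, -18.5]
force: [0.4, 1.9, 2.9]
gripper_width: 0.3
gripper_force: 1.7
```

Request:
step_arm:
  plan: [0,0,0.1,0,0,0,0,0,0,0,0,0]

```text
time_s: 21.05
ee_pos: [623.2, -122.7, 83.1]
ee_rot: [-180.0, -0.0, -18.5]
force: [0.3, 3.3, 8.7]
gripper_width: 0.4
gripper_force: 4.1
```

Request:
step_arm:
  plan: [0,0,0.08,0,0,0,0,0,0,0,0,0]

```text
time_s: 21.22
ee_pos: [623.2, -122.7, 83.1]
ee_rot: [-180.0, -0.1, -18.5]
force: [-1.4, 2.9, 11.5]
gripper_width: 0.8
gripper_force: 5.7
```

Request:
step_arm:
  plan: [0,0,0.08,0,0,0,0,0,0,0,0,0]

```text
time_s: 21.38
ee_pos: [623.3, -122.7, 83.0]
ee_rot: [-180.0, -0.1, -18.5]
force: [-1.6, 4.1, 14.0]
gripper_width: 0.4
gripper_force: 7.3
```

Request:
step_arm:
  plan: [0,0,0.05,0,0,0,0,0,0,0,0,0]

```text
time_s: 21.55
ee_pos: [623.3, -122.7, 82.9]
ee_rot: [-180.0, -0.1, -18.5]
force: [-3.1, 3.7, 16.5]
gripper_width: 0.6
gripper_force: 8.3
```

Request:
step_arm:
  plan: [0,0,-0.5,0,0,0,0,0,-3,0,0,0,0,0,-3,0,0,0,-3.3,0.1,0,0,0,0,-3.3,0.1,0,0,0,0]

```text
time_s: 21.97
ee_pos: [560.3, -105.0, 145.8]
ee_rot: [179.9, -0.2, -18.5]
force: [-0.3, 0.4, 0.4]
gripper_width: 0.3
gripper_force: 0.0
```

Request:
step_arm:
  plan: [-3.2,0.15,0,0,0,0,-3.15,0.1,0,0,0,0,0,0,0,0,0,0,0,0,0,0,0,0,0,0,0,0,0,0]

```text
time_s: 22.38
ee_pos: [498.9, -86.6, 144.9]
ee_rot: [179.9, -0.0, -18.5]
force: [-1.0, -0.4, -0.5]
gripper_width: 0.4
gripper_force: 0.0
```

```bash
python3 m.py clip_fr_pad clip_nl_pad clip_nr_pad clip_fl_pad; python3 - <<'E'
from h import *
p=viewer.grab_frame("side");a=p["img"][140:225,195:305,::-1]
cv2.imwrite("pics/j.png",cv2.resize(a,(770,595),interpolation=2))
E
```

```text
[499.6 -86.6 144.9]
clip_fr_pad 0.65 [ 622.3 -120.5  111. ] tool mm [127.   -6.9  33.9]
  tri [ 630.7 -119.6   91.7]
clip_nl_pad 0.62 [535.2  14.9 111. ] tool mm [   1.4 -107.5   33.8]
  tri [535.5  23.6  97.7]
clip_nr_pad 0.66 [500.4 -84.  111. ] tool mm [-0.1 -2.7 33.9]
  tri [499.6 -85.3 114. ]
clip_fl_pad 0.64 [657.3 -17.1 111. ] tool mm [ 127.5 -116.    33.9]
  tri [660.8 -15.1 108.3]
```

View pics/j.png

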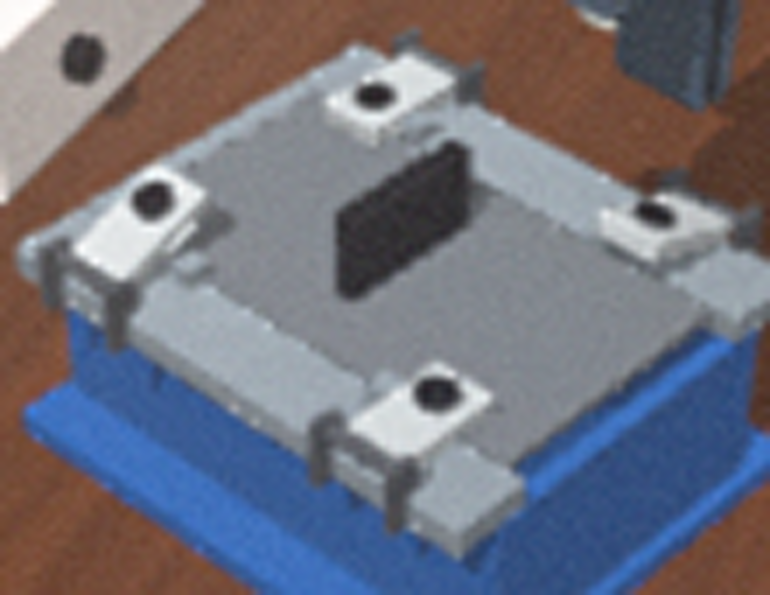

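The picture shows fl at (150,200) and nr at (655,215) raised, and nl at (435,395) and fr at (375,95) much lower. Their edges may still be slightly tilted, though, so I'll compare edge slopes with predicted bars at several angles.

```bash
python3 - <<'E'
from h import *
p=viewer.grab_frame("side");Rz=R.from_euler('z',-17.6,degrees=True);o=np.array([577.8,-49.1,0])
px=lambda l:(proj(p,Rz.apply(l)+o)-[195,140])*7
for n,x,s in(("nl",-65,1),("fr",65,-1),("fl",65,1),("nr",-65,-1)):
  for a in(0,.1,.18,.3,.4):
    P=[px((x+dx,s*(88-r*np.cos(a)),100+r*np.sin(a))) for dx,r in((-13,0),(-13,48),(13,48),(13,0))]
    e=P[1]-P[0];f=P[3]-P[0];print(n,a,"slope %.2f"%(e[1]/e[0]),"pad",px((x,s*(88-34*np.cos(a)),100+34*np.sin(a))).round(),"corners",np.round(P).astype(int).tolist())
print("home grip",px((0,30,126)).round(),px((0,-30,126)).round(),"near rail corner L",px((-110,88,90)).round())
cv2.imwrite("pics/side_now.png",p["img"][:,:,::-1])
E
```

```text
nl 0 slope -0.72 pad [438. 399.] corners [[395, 470], [497, 397], [437, 361], [336, 432]]
nl 0.1 slope -0.83 pad [438. 392.] corners [[395, 470], [497, 386], [437, 350], [336, 432]]
nl 0.18 slope -0.92 pad [437. 386.] corners [[395, 470], [496, 378], [436, 342], [336, 432]]
nl 0.3 slope -1.05 pad [435. 378.] corners [[395, 470], [493, 367], [434, 331], [336, 432]]
nl 0.4 slope -1.17 pad [433. 372.] corners [[395, 470], [490, 358], [430, 322], [336, 432]]
fr 0 slope -0.61 pad [376. 100.] corners [[464, 76], [376, 130], [325, 102], [413, 50]]
fr 0.1 slope -0.49 pad [377.  93.] corners [[464, 76], [376, 119], [325, 91], [413, 50]]
fr 0.18 slope -0.39 pad [377.  86.] corners [[464, 76], [377, 110], [326, 82], [413, 50]]
fr 0.3 slope -0.23 pad [379.  76.] corners [[464, 76], [380, 96], [328, 68], [413, 50]]
fr 0.4 slope -0.09 pad [381.  68.] corners [[464, 76], [383, 84], [331, 56], [413, 50]]
fl 0 slope -0.61 pad [163. 229.] corners [[115, 290], [218, 227], [167, 196], [64, 257]]
fl 0.1 slope -0.73 pad [162. 222.] corners [[115, 290], [217, 217], [165, 186], [64, 257]]
fl 0.18 slope -0.82 pad [161. 216.] corners [[115, 290], [215, 209], [164, 178], [64, 257]]
fl 0.3 slope -0.96 pad [158. 208.] corners [[115, 290], [212, 198], [160, 167], [64, 257]]
fl 0.4 slope -1.10 pad [155. 203.] corners [[115, 290], [208, 189], [156, 158], [64, 257]]
nr 0 slope -0.72 pad [649. 249.] corners [[739, 222], [652, 284], [594, 252], [681, 191]]
nr 0.1 slope -0.60 pad [650. 242.] corners [[739, 222], [654, 273], [595, 240], [681, 191]]
nr 0.18 slope -0.50 pad [651. 235.] corners [[739, 222], [656, 263], [597, 231], [681, 191]]
nr 0.3 slope -0.34 pad [653. 225.] corners [[739, 222], [659, 249], [600, 216], [681, 191]]
nr 0.4 slope -0.18 pad [656. 216.] corners [[739, 222], [663, 236], [604, 204], [681, 191]]
home grip [344. 218.] [464. 142.] near rail corner L [470. 542.]
```

The predicted flat corners (nl 497,397 / 437,361; fr 325,102 / 376,130) match the picture, so both are truly flat. Third clip: near-right.

Request:
step_arm:
  plan: [0,-0.2,1.5,0,0,0,0,0,1.5,0,0,0,0,0,0.4,0,0,0,0,0,0.2,0,0,0,0,0,0,0,0,0]

```text
time_s: 23.4
ee_pos: [499.3, -84.1, 109.1]
ee_rot: [180.0, 0.0, -18.5]
force: [-0.6, 0.0, 0.2]
gripper_width: 0.3
gripper_force: 0.0
```

Request:
step_arm:
  plan: [0,0,0.2,0,0,0,0,0,0.2,0,0,0,0,0,0.2,0,0,0]

```text
time_s: 23.65
ee_pos: [499.7, -84.2, 103.6]
ee_rot: [-180.0, -0.1, -18.5]
force: [-0.5, 0.2, 0.5]
gripper_width: 0.5
gripper_force: 0.0
```

Request:
step_arm:
  plan: [0,0,0.2,0,0,0,0,0,0.2,0,0,0,0,0,0,0,0,0]

```text
time_s: 23.9
ee_pos: [499.0, -84.1, 98.8]
ee_rot: [180.0, 0.0, -18.5]
force: [0.5, 0.5, -0.6]
gripper_width: 0.5
gripper_force: 0.0
```

Request:
step_arm:
  plan: [0,0,0.2,0,0,0,0,0,0.2,0,0,0,0,0,0,0,0,0]

```text
time_s: 24.15
ee_pos: [499.7, -83.8, 95.2]
ee_rot: [-180.0, -0.0, -18.5]
force: [0.0, 1.1, 1.5]
gripper_width: 0.1
gripper_force: 0.7
```

Request:
step_arm:
  plan: [0,0,0.2,0,0,0,0,0,0.2,0,0,0,0,0,0,0,0,0]

```text
time_s: 24.4
ee_pos: [499.5, -84.1, 91.0]
ee_rot: [180.0, -0.0, -18.5]
force: [1.0, 0.2, 2.7]
gripper_width: 0.4
gripper_force: 0.8
```

Request:
step_arm:
  plan: [0,0,0.15,0,0,0,0,0,0.1,0,0,0,0,0,0,0,0,0]

```text
time_s: 24.65
ee_pos: [499.5, -84.1, 88.6]
ee_rot: [-180.0, -0.0, -18.5]
force: [0.1, 1.9, 2.8]
gripper_width: 0.3
gripper_force: 1.1
```

Request:
step_arm:
  plan: [0,0,0.12,0,0,0,0,0,0,0,0,0]

```text
time_s: 24.82
ee_pos: [499.6, -83.9, 87.7]
ee_rot: [-180.0, -0.0, -18.5]
force: [1.1, 2.4, 4.4]
gripper_width: 0.3
gripper_force: 2.1
```

Request:
step_arm:
  plan: [0,0,0.12,0,0,0,0,0,0,0,0,0]

```text
time_s: 24.98
ee_pos: [499.6, -83.7, 86.6]
ee_rot: [-180.0, -0.0, -18.5]
force: [0.4, 2.3, 4.2]
gripper_width: 0.5
gripper_force: 2.0
```

Request:
step_arm:
  plan: [0,0,0.12,0,0,0,0,0,0,0,0,0]

```text
time_s: 25.15
ee_pos: [499.4, -83.9, 85.2]
ee_rot: [-180.0, -0.0, -18.5]
force: [0.9, 0.3, 1.3]
gripper_width: 0.2
gripper_force: 0.9
```

Request:
step_arm:
  plan: [0,0,0.1,0,0,0,0,0,0,0,0,0]

```text
time_s: 25.32
ee_pos: [499.0, -84.3, 83.7]
ee_rot: [180.0, 0.0, -18.5]
force: [0.5, -0.7, 0.8]
gripper_width: 0.4
gripper_force: 0.3
```

Request:
step_arm:
  plan: [0,0,0.1,0,0,0,0,0,0,0,0,0]

```text
time_s: 25.48
ee_pos: [499.1, -84.3, 83.3]
ee_rot: [180.0, 0.0, -18.5]
force: [-0.3, 1.1, 5.7]
gripper_width: 0.3
gripper_force: 3.0
```

Request:
step_arm:
  plan: [0,0,0.1,0,0,0,0,0,0,0,0,0]

```text
time_s: 25.65
ee_pos: [499.2, -84.4, 83.2]
ee_rot: [180.0, -0.0, -18.5]
force: [-2.0, 1.2, 11.1]
gripper_width: 0.3
gripper_force: 5.9
```

Request:
step_arm:
  plan: [0,0,0.06,0,0,0,0,0,0,0,0,0,0,0,-0.6,0,0,0,0,0,-3,0,0,0,0,0,-3,0,0,0]

```text
time_s: 26.07
ee_pos: [497.2, -84.3, 146.3]
ee_rot: [179.9, 0.3, -18.5]
force: [-0.1, -0.9, 0.7]
gripper_width: 0.8
gripper_force: 0.0
```

Request:
step_arm:
  plan: [2.57,-2.28,0,0,0,0,2.57,-2.28,0,0,0,0,2.57,-2.28,0,0,0,0,2.57,-2.28,0,0,0,0,2.57,-2.28,0,0,0,0]

```text
time_s: 26.48
ee_pos: [658.0, -16.7, 146.6]
ee_rot: [179.9, 0.1, -18.5]
force: [0.4, -1.0, -0.8]
gripper_width: 0.1
gripper_force: 0.0
```

Request:
step_arm:
  plan: [0,0,1,0,0,0,0,0,1,0,0,0,0,0,0,0,0,0,0,0,0,0,0,0,0,0,0,0,0,0]

```text
time_s: 26.9
ee_pos: [656.3, -17.5, 127.5]
ee_rot: [180.0, 0.0, -18.6]
force: [0.6, -0.1, 0.4]
gripper_width: 0.8
gripper_force: 0.0
```

```bash
python3 m.py clip_fl_pad clip_nr_pad
```

```text
[657.  -17.4 128.3]
clip_fl_pad 0.55 [653.7 -17.4 111. ] tool mm [-3.2  1.1 17.3]
  tri [657.1 -19.4 122. ]
clip_nr_pad 0.81 [512.3 -81.  111. ] tool mm [-116.9  106.4   17.2]
  tri [ 403.7 -128.4   86.3]
```

Well aligned; press the last clip.

Request:
step_arm:
  plan: [0,0,0.8,0,0,0,0,0,0.6,0,0,0,0,0,0.4,0,0,0,0,0,0.2,0,0,0,0,0,0,0,0,0]

```text
time_s: 27.62
ee_pos: [656.8, -16.8, 106.3]
ee_rot: [180.0, 0.1, -18.5]
force: [0.4, 0.7, -0.8]
gripper_width: 0.6
gripper_force: 0.0
```

Request:
step_arm:
  plan: [0,0,0.2,0,0,0,0,0,0.2,0,0,0,0,0,0.2,0,0,0,0,0,0,0,0,0]

```text
time_s: 27.95
ee_pos: [657.1, -16.8, 101.0]
ee_rot: [180.0, 0.0, -18.5]
force: [0.5, 0.9, -1.0]
gripper_width: 0.3
gripper_force: 0.0
```

Request:
step_arm:
  plan: [0,0,0.2,0,0,0,0,0,0.2,0,0,0,0,0,0,0,0,0]

```text
time_s: 28.2
ee_pos: [657.5, -17.0, 97.4]
ee_rot: [180.0, -0.0, -18.5]
force: [0.8, -0.2, 1.1]
gripper_width: 0.3
gripper_force: 0.4
```

Request:
step_arm:
  plan: [0,0,0.2,0,0,0,0,0,0,0,0,0]

```text
time_s: 28.37
ee_pos: [657.4, -17.5, 95.7]
ee_rot: [179.9, -0.0, -18.5]
force: [-0.1, -2.3, 1.9]
gripper_width: 0.4
gripper_force: 1.3
```

Request:
step_arm:
  plan: [0,0,0.2,0,0,0,0,0,0.2,0,0,0,0,0,0,0,0,0]

```text
time_s: 28.62
ee_pos: [657.5, -17.0, 91.2]
ee_rot: [180.0, -0.0, -18.5]
force: [-0.4, -2.5, 2.8]
gripper_width: 0.8
gripper_force: 1.2
```

Request:
step_arm:
  plan: [0,0,0.15,0,0,0,0,0,0.15,0,0,0,0,0,0,0,0,0]

```text
time_s: 28.87
ee_pos: [657.5, -17.2, 88.5]
ee_rot: [180.0, -0.0, -18.5]
force: [-0.5, -2.2, 4.2]
gripper_width: 0.3
gripper_force: 1.7
```

Request:
step_arm:
  plan: [0,0,0.12,0,0,0,0,0,0,0,0,0]

```text
time_s: 29.03
ee_pos: [657.5, -17.2, 87.6]
ee_rot: [180.0, -0.0, -18.5]
force: [-0.3, -2.6, 4.6]
gripper_width: 0.3
gripper_force: 2.1
```

Request:
step_arm:
  plan: [0,0,0.12,0,0,0,0,0,0,0,0,0]

```text
time_s: 29.2
ee_pos: [657.5, -17.1, 86.2]
ee_rot: [180.0, -0.0, -18.5]
force: [-0.9, -1.9, 4.6]
gripper_width: 0.3
gripper_force: 1.5
```

Request:
step_arm:
  plan: [0,0,0.12,0,0,0,0,0,0,0,0,0]

```text
time_s: 29.37
ee_pos: [657.4, -16.7, 84.6]
ee_rot: [-180.0, -0.0, -18.5]
force: [0.2, -0.7, 1.3]
gripper_width: 0.4
gripper_force: 0.8
```

Request:
step_arm:
  plan: [0,0,0.1,0,0,0,0,0,0,0,0,0]

```text
time_s: 29.53
ee_pos: [657.4, -16.6, 83.8]
ee_rot: [-180.0, 0.0, -18.5]
force: [-0.4, -1.9, 2.8]
gripper_width: 0.3
gripper_force: 2.0
```

Request:
step_arm:
  plan: [0,0,0.1,0,0,0,0,0,0,0,0,0]

```text
time_s: 29.7
ee_pos: [657.4, -16.6, 83.7]
ee_rot: [-180.0, -0.0, -18.5]
force: [-1.6, -2.7, 8.8]
gripper_width: 0.2
gripper_force: 4.0
```

Request:
step_arm:
  plan: [0,0,0.1,0,0,0,0,0,0,0,0,0]

```text
time_s: 29.87
ee_pos: [657.5, -16.6, 83.6]
ee_rot: [-180.0, -0.1, -18.5]
force: [-2.5, -2.2, 12.2]
gripper_width: 0.7
gripper_force: 5.9
```

Request:
step_arm:
  plan: [0,0,0.04,0,0,0,0,0,0,0,0,0,0,0,-0.6,0,0,0,0,0,-3,0,0,0,0,0,-4,0,0,0]

```text
time_s: 30.28
ee_pos: [654.4, -15.7, 153.6]
ee_rot: [179.9, 0.6, -18.5]
force: [-0.1, 0.1, -0.2]
gripper_width: 0.4
gripper_force: 0.0
```

Request:
step_arm:
  plan: [-3.5,1,-2,0,0,0,-3.5,1,-2,0,0,0,-3.5,1,-2,0,0,0,-3.5,1,-1,0,0,0,-3.5,1,0,0,0,0]

```text
time_s: 30.7
ee_pos: [475.1, -7.7, 229.1]
ee_rot: [-179.9, -0.2, -18.5]
force: [0.0, 0.3, 0.4]
gripper_width: 0.6
gripper_force: 0.0
```

Request:
step_arm:
  plan: [-3,1,0,0,0,0,-3,1,0,0,0,0,0,0,0,0,0,0,0,0,0,0,0,0,0,0,0,0,0,0]

```text
time_s: 31.12
ee_pos: [413.1, -8.1, 227.4]
ee_rot: [-179.9, -0.0, -18.5]
force: [0.3, -0.8, -0.5]
gripper_width: 0.9
gripper_force: 0.0
```

```bash
python3 - <<'E'
from h import *
Rz=R.from_euler('z',-17.6,degrees=True);o=np.array([577.8,-49.1,0])
for c in("side","top"):
  p=viewer.grab_frame(c)
  for n,x,s in(("nl",-65,1),("fr",65,-1),("fl",65,1),("nr",-65,-1)):
    d=viewer.pinpoint(f"clip_{n}_pad",p)
    q=[proj(p,Rz.apply((x,s*(88-34*np.cos(a)),100+34*np.sin(a)))+o).round(1).tolist() for a in(0,.32)]
    print(c,n,d and (np.round(d[0]["location"],1).tolist(),round(d[0]["score"],2)),"flat,raised",q)
  d=viewer.pinpoint("cover_grip",p);print(d and d[0]["location"],proj(p,o+[0,0,126]))
print(sensors.state()["time_s"],sensors.state()["ee_pos"].round(0))
E
```

```text
side nl ([254.8, 198.5], 0.74) flat,raised [[257.5, 197.0], [257.1, 193.8]]
side fr [] flat,raised [[248.8, 154.3], [249.2, 150.6]]
side fl ([214.4, 172.8], 0.58) flat,raised [[218.2, 172.8], [217.5, 169.6]]
side nr ([290.3, 174.4], 0.68) flat,raised [[287.7, 175.6], [288.4, 171.8]]
[251.2, 169.5] [252.91793902 165.59337125]
top nl ([380.5, 252.9], 0.5) flat,raised [[255.4, 194.5], [254.8, 193.5]]
top fr ([305.8, 162.7], 0.65) flat,raised [[307.1, 165.4], [308.1, 164.5]]
top fl ([273.0, 155.1], 0.44) flat,raised [[271.3, 152.8], [270.8, 151.4]]
top nr [] flat,raised [[292.0, 207.7], [292.9, 207.2]]
[281.0, 176.4] [281.99355111 177.47848685]
31.7167 [412.  -9. 227.]
```

All consistent with flat clips and the cover home; the arm is clear. I'm handing in.

```bash
python3 -c "
from h import *
print(env.job_done())"
```

```text
the job is handed in; nothing more can be done
None
```

I handed the job in with the cover pushed home and the clips pressed flat in the order near-left, far-right, near-right, far-left. The highest force I read was about 17 N, the arm ended clear of the chamber, and I steered clear of the bystanders but did not re-measure them; the hand-in returned no verdict.

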